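Ballast the order-ticket stand and hold its mast up

ROBOT

A 6-joint arm with a two-finger parallel gripper is mounted at the origin on a cart in front of the work surface, level with it; the furniture and walls round the work are solid. World frame = base frame: x ahead of the robot, y to its left, z up, the work surface at z = 0. Lengths are in m, angles in degrees, forces in N, time in s.
With the tool pointing down it reaches from about 0.375 to 0.9 m from the base axis. Payload 3.1 kg.
Tool frame: the origin (TCP) lies midway between the tips of the shut fingers; the grasp point (between the pads) lies 19 mm behind it; z points along the fingers, y is the line along which they close (so a half turn about z gives the same grasp; the last joint's range is limited). The gripper opens to 87 mm and grips with 3 to 60 N. Pads are 19 mm wide; open, the fingers measure 117 mm over their backs; the gripper's body (75 mm by 190 mm) begins 51 mm behind the grasp point.
Start: joints at [65.289, 30.224, 82.088, -0, 67.689, -10.227], TCP at [0.156, 0.605, 0.193] pointing down, gripper open.
Joint ranges: [-176.69, 176.69], [-43.24, 126.21], [12.49, 139.97], [-82, 262], [0, 151.66], [-163.58, 163.58]. Speed limits (degrees/s): [159.86, 159.86, 180, 180, 180, 180].

INTERFACE

Orientations are given as a 3x3 rotation matrix whose columns are the frame's x, y, z axes.
In Python, from rig import read_state, capture, camera_info, hand_in gives the robot as it stands.
- The arm moves only by the tool drive_tool, never from a script. Its argument "motion" is a list of rows, each a list of 2 entries, a list of its own where there are three numbers: the shift along the tool's x, y, z in mm, then the turn, a rotation vector about the tool's x, y, z in rad. A call has 1 to 5 rows; each row shifts and turns the commanded pose from where the row before left it, along the tool's axes as they then stand; what a row does not reach is not made up. A row lasts 1/10 s, in which the tool goes at most 50 mm and 8.59 degrees, less where a joint would pass 70% of its speed; a pose out of reach is approached as far as the arm can. A call is refused whole if a number of a shift passes 50 or a number of a turn 0.15, either way. A call with a gripper value outside its range is refused whole. "gripper" is the opening, from 0 (shut) to 1 (fully open), set as the call begins (left out, the last holds). The fingers move at their own pace and stop on an object; the grip force is fixed at half the most. Time passes only in rows, so rows that do not move let the fingers close. It gives the time, the measured TCP pose, the force, the opening and the grip force at its end, in the units of the state.
- read_state(): the state, without advancing time (a new reading comes with each control period).
- capture(name): name is "scene" or "top" or "wrist"; returns the picture (480x640x3 uint8, red, green, blue); there is no depth.
- camera_info(name): a dict with "fovy" (degrees; the focal length in pixels is half the picture's height over the tangent of half this angle, whatever the lens; pixels are square), "cx", "cy" (the principal point, pixels), "k1" (the pictures are not rectified: a ray, as slopes to the right and down, at radius r is drawn at 1 + k1 r^2 times it, then the intrinsics apply), "xyz" and "orientation" of the camera in the world; the wrist camera has in their place "T_tool_cam" (4x4, takes a point from camera to tool coordinates, whose origin is the TCP and whose axes are the flange's). Camera axes: x right, y down, z forward; pixel columns grow to the right and rows downward; lengths in m; the calibration is good to about 2 mm. A picture is of the moment at which its call begins: read the wrist's pose just before it. camera_info takes no time and is no camera call.
- hand_in(): hands the job in; it is judged then, once.
The state is a dict: "time_s": time; "joint_positions": joint angles; "qvel": joint speeds; "tau": joint torques, N m; "position": TCP position; "tcp_rot": TCP orientation; "force": force on the tool from outside, world axes, zero at the start; "moment": the same for the moment, N m; "opening": opening from 0.0 (shut) to 1.0 (fully open); "grasp_force": force on a finger pad.
Only numpy, scipy, OpenCV 4.12 (cv2) and the standard library are available. Lean on these libraries where they do the work, as an engineer would, in place of code of your own. Each camera call takes 0.05 s, during which the arm holds its last target. There are 200 camera calls.

TASK

Ballast the order-ticket stand while its mast is still down: put the square steel block flat into the square pocket of the stand first, then the round steel disc flat on top of it in the same pocket. Then take the mast's head so that the button in its side is pushed in, pull the mast up past the halfway stop to its second, upper stop, and finish while holding it up there, for it sinks when let go. The stand stays standing flat on the worktop, roughly where it is, and the other kitchen things are left alone.

Things in the scene. Friction and masses are not known exactly. Their poses are not given: they have to be found in the camera images.
- stand: the ticket stand: a flat aluminium deck 250 x 110 mm, top 14 mm above the worktop, 3 kg, loose on rubber feet. Origin: centre of its underside; x along the deck's length from the pocket (at x = -60 mm) to the mast (at x = +75 mm), z up. The mast's outer tube is 26 mm thick (29 mm at its collar, 48 mm at its foot) and ends 109 mm above the worktop
- pocket (a point): centre of the floor of the square ballast pocket, on the deck (14 mm above the worktop); axes as the stand's. The pocket is 62 mm wide inside, bounded by four upright steel corner angles 34 mm high with flared tips above (43 mm in all, flaring outward 4 mm) and legs 10 mm long, 3 mm thick; so the middle 42 mm of each of its four sides is open, right down to the deck, for fingers
- block: square dark steel ballast block, 56 x 56 x 26 mm, 0.5 kg, lying flat. Origin: centre of its underside; x and y square to its side faces, z up. It fits the pocket with any of its sides to the front
- disc: round dark steel ballast disc, 56 mm in diameter, 16 mm thick, 0.25 kg, lying flat. Origin: centre of its underside, z up
- mast_head: aluminium head of the telescoping mast, 44 mm (stand's x) x 30 mm (stand's y) x 32 mm high. Origin: centre of its underside, on the mast's axis, 118 mm above the worktop with the mast down; axes as the stand's. Below it is the mast's tube, at most 29 mm thick
- head_centre (a point): centre of the head, 16 mm above its underside, level with the middle of the button; the place to take it, pinching along the stand's y
- button_face (a point): centre of the face of the round black push button, 17 mm in diameter, that stands 6 mm out of the head's +y face (stand's y)
- head_button (a joint): travel of the button, 0 = out, 0.005 m = fully in; springy, 2.4 N to start, 5.4 N fully in. The mast can rise only while it is in by more than about 3 mm: a jaw that pinches the head across button and opposite face with 10 N or more keeps it in. Let go, it springs out
- mast (a joint): how far the mast is drawn out, m, straight up: 0 = down, about 0.07 = halfway stop (with the button in, the mast passes it freely), 0.14 = second, upper stop (hard end). The button out blocks it at both 0 and halfway. It moves with 3 to 4 N in all, and sinks back to the halfway stop, where it rests at about 0.087, when let go above it
- ring_mould: bystander: open steel pastry ring, 80 mm across, 45 mm high; origin: centre of its underside
- prep_bowl: bystander: steel bowl, 108 mm across, 37 mm high; origin: centre of its underside
- measure_cup: bystander: steel cup with handle, 86 x 114 x 76 mm; origin: centre of its underside
- timer: bystander: white kitchen timer, 32 x 66 x 62 mm; origin: centre of its underside
- probe_thermometer: bystander: thin probe thermometer with a small dial, 34 x 152 x 14 mm, lying flat; origin: centre of its underside
There are look-alikes about, which are no part of the job. What is shaped like the disc but blue or yellow is not meant. Leave any green or red look-alike of the block alone.

How it is judged:
By the outcome, as a careful person would: the job done as asked, in the order asked, and still so for the second after the job is handed in, while the arm keeps its last pose, push and grip.
It also fails if it takes over 69 s, if anything falls off the work surface, if the arm or the gripper's body presses on something with over 40 N, if the wrist force passes 120 N, or if a joint passes its speed limit or range.

## Working session

There is one attempt and no reset: what is moved stays moved. The work goes in short steps, Python scripts to look and compute and a tool call to move; the robot and the scene stay as the last step left them, time stands still between calls to the robot, and variables do not carry over. Pictures are saved under pics/ and viewed, at most 10 in all, crops included, and the job is handed in when it is done.

Besides the shell and the picture viewer there is one more tool, called after "Request:" as name([rows], argument=value, ...), one row to a line, values as JSON. drive_tool: Moves the arm, as the interface text tells. Its arguments: {"type":"object","properties":{"motion":{"type":"array","items":{"type":"array"}},"gripper":{"type":"number"}},"required":["motion"]}

```bash
mkdir -p pics; python3 - <<'E'
from rig import *
import cv2
s=read_state();print(s['time_s'],s['position'],s['tcp_rot'],s['opening'])
for n in("scene","top","wrist"):
    print(n,camera_info(n)); cv2.imwrite(f'pics/{n}0.png',capture(n)[...,::-1])
E
```

```text
0.0 [0.15596395 0.60441675 0.19159856] [[-9.68211042e-01  2.50133168e-01 -8.80994800e-04]
 [ 2.50134444e-01  9.68209195e-01 -1.92736273e-03]
 [ 3.70889922e-04 -2.08646102e-03 -9.99997755e-01]] 0.9999743346598021
scene {'fovy': 49.92537081023407, 'cx': 318.88770120355986, 'cy': 241.9544320982546, 'k1': -0.1132877492040088, 'xyz': array([-0.39022853, -0.57732793,  0.70296965]), 'orientation': array([[ 0.53531708, -0.38725886,  0.75064386],
       [-0.84436042, -0.26866624,  0.46354495],
       [ 0.02216077, -0.8819575 , -0.47080769]])}
top {'fovy': 54.88970018724889, 'cx': 317.0483614747191, 'cy': 239.3400317507819, 'k1': -0.10497573707001968, 'xyz': array([ 0.38095886, -0.00372226,  1.25774688]), 'orientation': array([[-0.00228927, -0.99160507,  0.12928317],
       [-0.99998785,  0.00170572, -0.00462427],
       [ 0.00436493, -0.12929218, -0.99159693]])}
wrist {'fovy': 66.85793668748781, 'cx': 317.9962806755665, 'cy': 236.90822234059985, 'k1': -0.058831638205519725, 'T_tool_cam': array([[-2.28032232e-04, -9.63806503e-01, -2.66602648e-01,
         7.31790997e-02],
       [ 9.99999449e-01,  5.33468553e-05, -1.04818221e-03,
        -8.74499852e-04],
       [ 1.02446724e-03, -2.66602740e-01,  9.63805960e-01,
        -1.92447516e-01],
       [ 0.00000000e+00,  0.00000000e+00,  0.00000000e+00,
         1.00000000e+00]])}
```

View pics/top0.png

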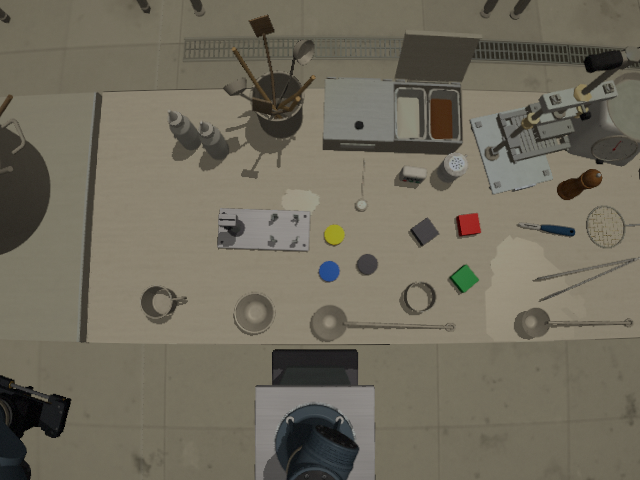

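View pics/scene0.png

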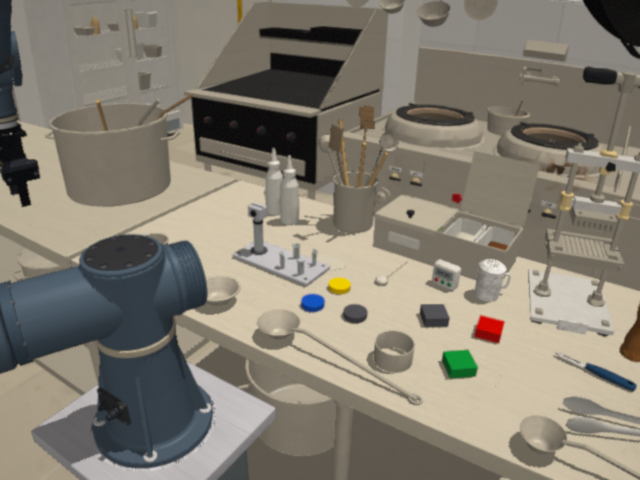

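In the top picture, the disc-shaped things are dark at (367,265), blue at (329,271) and yellow at (335,234). The block-shaped things are dark at (425,232), red at (468,224) and green at (464,278). The dark steel ones fit the description. The stand is at (264,230), with its mast to the left at about (230,225) and its pocket to the right at about (287,230). I'll measure these and check a crop.

```bash
cat > h.py <<'E'
from rig import *
import cv2, numpy as np
from scipy.spatial.transform import Rotation as R
def cam(n,s=None):
    c=camera_info(n); f=240/np.tan(np.radians(c['fovy']/2))
    if n=='wrist':
        T=np.eye(4);s=s or read_state();T[:3,:3]=s['tcp_rot'];T[:3,3]=s['position'];T=T@c['T_tool_cam']
        return f,c,T[:3,:3],T[:3,3]
    return f,c,np.array(c['orientation']),np.array(c['xyz'])
def ray(C,p,z):
    f,c,Rm,o=C; p=np.atleast_2d(p).astype(float)
    d=(p-[c['cx'],c['cy']])/f; u=d.copy()
    for _ in range(20): u=d/(1+c['k1']*(u**2).sum(1,keepdims=True))
    v=np.c_[u,np.ones(len(u))]@Rm.T
    return o+v*((z-o[2])/v[:,2])[:,None]
def proj(C,P):
    f,c,Rm,o=C; q=(np.atleast_2d(P)-o)@Rm; u=q[:,:2]/q[:,2:]
    return u*(1+c['k1']*(u**2).sum(1,keepdims=True))*f+[c['cx'],c['cy']]
E
python3 - <<'E'
from h import *
im=cv2.imread('pics/top0.png');C=cam('top')
cv2.imwrite('pics/crop0.png',cv2.resize(im[195:300,205:485],None,fx=2.8,fy=2.8,interpolation=cv2.INTER_CUBIC))
g=im.max(2).astype(int)
for nm,(x0,y0,x1,y1),z in(('block',(408,214,445,250),.026),('disc',(352,250,383,280),.016)):
    m=(g[y0:y1,x0:x1]<100).astype('uint8')
    cs,_=cv2.findContours(m,0,2);c=max(cs,key=cv2.contourArea)+[x0,y0]
    P=ray(C,c[:,0],z)[:,:2].astype('f4')
    print(nm,cv2.contourArea(c),cv2.minAreaRect(P))
m=(im[200:260,212:315].min(2)>0)
print(ray(C,[[219,209],[310,210],[309,251],[218,249]],.014).round(3))
E
```

```text
block 477.5 ((0.5607247352600098, -0.2974001169204712), (0.05744925141334534, 0.07034295052289963), 34.160438537597656)
disc 330.0 ((0.4742891788482666, -0.14272713661193848), (0.053223904222249985, 0.05769502744078636), 44.57915115356445)
[[0.628 0.26  0.014]
 [0.624 0.01  0.014]
 [0.511 0.012 0.014]
 [0.517 0.26  0.014]]
```

View pics/crop0.png

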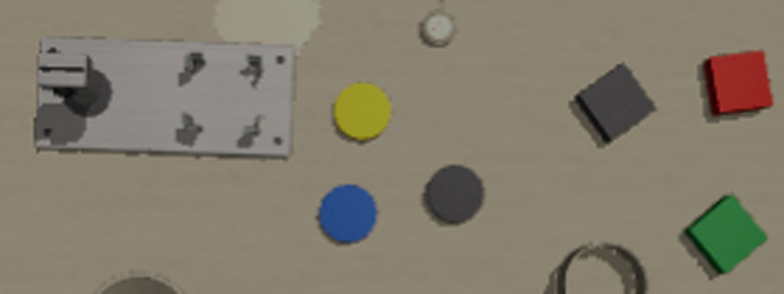

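The crop confirms it. The dark block is at crop (615,103) and the dark disc at (454,194), and the coloured look-alikes are separate from them. I'll move over the block for a wrist look.

Request:
drive_tool([
  [[-30,-38,0],[0,0,0]],
  [[-30,-38,0],[0,0,0]],
  [[-30,-38,0],[0,0,0]],
  [[-30,-38,0],[0,0,0]],
  [[-30,-38,0],[0,0,0]],
])

```text
time_s: 0.65
position: [0.2543, 0.3819, 0.1925]
tcp_rot: [[-0.968, 0.249, 0.0], [0.249, 0.968, -0.0], [-0.0, -0.0, -1.0]]
force: [1.8, -0.4, 0.1]
opening: 0.999
grasp_force: 0.0
```

Request:
drive_tool([
  [[-30,-38,0],[0,0,0]],
  [[-30,-38,0],[0,0,0]],
  [[-30,-38,0],[0,0,0]],
  [[-30,-38,0],[0,0,0]],
  [[-30,-38,0],[0,0,0]],
])

```text
time_s: 1.15
position: [0.3521, 0.1604, 0.1927]
tcp_rot: [[-0.968, 0.25, 0.001], [0.25, 0.968, 0.0], [-0.0, 0.0, -1.0]]
force: [1.0, -0.1, -0.2]
opening: 1.005
grasp_force: 0.0
```

Request:
drive_tool([
  [[-30,-38,0],[0,0,0]],
  [[-30,-38,0],[0,0,0]],
  [[-30,-38,0],[0,0,0]],
  [[-30,-38,0],[0,0,0]],
  [[-30,-38,0],[0,0,0]],
])

```text
time_s: 1.65
position: [0.4497, -0.0614, 0.1926]
tcp_rot: [[-0.968, 0.251, 0.0], [0.251, 0.968, 0.0], [-0.0, 0.0, -1.0]]
force: [1.3, 0.9, 0.4]
opening: 0.995
grasp_force: 0.0
```

Request:
drive_tool([
  [[-30,-38,0],[0,0,0]],
  [[-30,-38,0],[0,0,0]],
  [[-30,-38,0],[0,0,0]],
  [[-30,-38,0],[0,0,0]],
  [[0,0,0],[0,0,0]],
])

```text
time_s: 2.15
position: [0.5307, -0.2434, 0.1925]
tcp_rot: [[-0.967, 0.255, 0.004], [0.255, 0.967, -0.005], [-0.006, -0.004, -1.0]]
force: [-0.3, 0.6, 0.5]
opening: 1.004
grasp_force: 0.0
```

```bash
cat >> h.py <<'E'
def face(im,C,guess,z,half=.05,thr=75):
    """min-area rect and centre of the dark blob near guess at height z"""
    c=proj(C,[*guess,z])[0]; 
    m=(im.max(2)<thr).astype('uint8')
    n,l,st,ce=cv2.connectedComponentsWithStats(cv2.morphologyEx(m,cv2.MORPH_OPEN,np.ones((3,3))))
    k=l[int(c[1]),int(c[0])]; cs,_=cv2.findContours((l==k).astype('uint8'),0,1); q=max(cs,key=cv2.contourArea)[:,0]
    P=ray(C,q,z)[:,:2].astype('f4')
    return k,st[k],P,q
E
python3 - <<'E'
from h import *
s=read_state();im=capture('wrist')[...,::-1].copy();C=cam('wrist',s);cv2.imwrite('pics/w1.png',im)
print(s['position'],proj(C,[.5607,-.2974,.026]))
for t in(55,70,85,100,115):
    k,st,P,q=face(im,C,(.5607,-.2974),.026,thr=t)
    print(t,k,st,cv2.minAreaRect(P))
E
```

```text
[ 0.53072226 -0.24342524  0.19248336] [[276.86249568 251.37365274]]
55 0 [     0      0    640    480 220258] ((0.5416436195373535, -0.22934898734092712), (0.7507909536361694, 0.4183137118816376), 75.16875457763672)
70 0 [     0      0    640    480 208767] ((0.5414642095565796, -0.2293640673160553), (0.7500284910202026, 0.4179746210575104), 75.16875457763672)
85 0 [     0      0    640    480 193046] ((0.4854990243911743, -0.23287764191627502), (0.7145843505859375, 0.31157198548316956), 75.16875457763672)
100 0 [     0      0    640    480 188033] ((0.4854990243911743, -0.23287764191627502), (0.7145843505859375, 0.31157198548316956), 75.16875457763672)
115 16 [ 239  215   72   73 2970] ((0.5605030059814453, -0.2994930148124695), (0.05644525960087776, 0.06099455803632736), 34.572509765625)
```

View pics/w1.png

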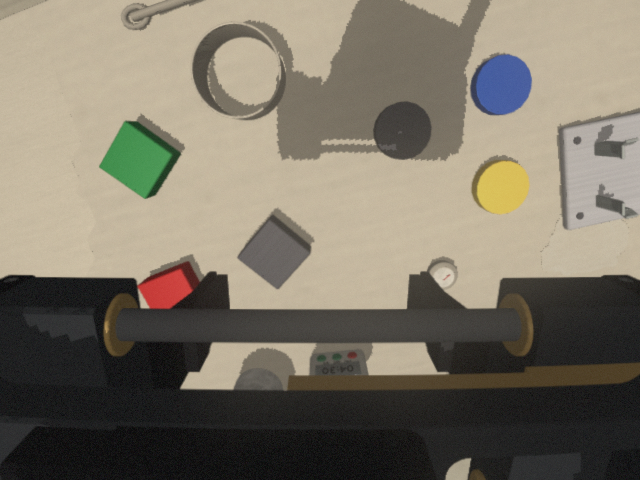

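The block is at about (275,250), the disc at (402,130), and red and green are clear to the left. I'll turn to the block's yaw and centre over it.

Request:
drive_tool([
  [[-21,-24,0],[0,0,0]],
  [[-21,-24,0],[0,0,0]],
  [[0,0,0],[0,0,0.142]],
  [[0,0,0],[0,0,0.142]],
  [[0,0,0],[0,0,0.142]],
])

```text
time_s: 2.7
position: [0.5553, -0.2917, 0.192]
tcp_rot: [[-0.775, 0.632, -0.002], [0.632, 0.775, 0.002], [0.003, 0.0, -1.0]]
force: [-0.6, -0.6, -0.1]
opening: 1.002
grasp_force: 0.0
```

Request:
drive_tool([
  [[0,0,0],[0,0,0.142]],
  [[0,0,0],[0,0,0.142]],
  [[0,0,0],[0,0,0]],
  [[0,0,0],[0,0,0]],
])

```text
time_s: 3.1
position: [0.5558, -0.2922, 0.1924]
tcp_rot: [[-0.574, 0.819, -0.001], [0.819, 0.574, 0.001], [0.001, -0.0, -1.0]]
force: [0.3, -0.3, -0.6]
opening: 1.0
grasp_force: 0.0
```

```bash
python3 - <<'E'
from h import *
s=read_state();im=capture('wrist')[...,::-1].copy();C=cam('wrist',s);cv2.imwrite('pics/w2.png',im)
print(s['position'],s['tcp_rot'].round(4))
k,st,P,q=face(im,C,(.5605,-.2995),.026,thr=115)
print(k,st,cv2.minAreaRect(P),P.mean(0))
x,y,w,h=st[:4]
print(im[y-4:y+h+4:4,x+w//2].max(1), im[y+h//2,x-6:x+w+6:4].max(1))
print((P-s['position'][:2])@s['tcp_rot'][:2,:2]*1000 if 0 else np.ptp((P-s['position'][:2])@s['tcp_rot'][:2,:2]*1000,axis=0), ((P-s['position'][:2])@s['tcp_rot'][:2,:2]*1000).min(0))
E
```

```text
[ 0.5557948  -0.29220797  0.19241269] [[-5.744e-01  8.186e-01 -9.000e-04]
 [ 8.186e-01  5.744e-01  8.000e-04]
 [ 1.200e-03 -3.000e-04 -1.000e+00]]
33 [ 293  192   55   58 3049] ((0.5621998906135559, -0.29988551139831543), (0.05466229096055031, 0.05876429006457329), 34.022544860839844) [ 0.561825   -0.30014583]
[121 114  75 103 105 104 102 104 106 105 104 103 104 107 105 107 189] [190 185 103 105 106 106 105 103 105 106 103 103 107 105 107 115 188]
[59.163046   54.81265346] [-39.74452401 -26.75076382]
```

Request:
drive_tool([
  [[-12,0.5,0],[0,0,0.015]],
  [[0,0,40],[0,0,0]],
  [[0,0,40],[0,0,0]],
  [[0,0,40],[0,0,0]],
  [[0,0,30],[0,0,0]],
])

```text
time_s: 3.65
position: [0.5632, -0.3032, 0.04]
tcp_rot: [[-0.559, 0.829, -0.001], [0.829, 0.559, 0.001], [0.002, -0.001, -1.0]]
force: [-1.0, -0.0, 0.9]
opening: 1.001
grasp_force: 0.0
```

Request:
drive_tool([
  [[0,0,20],[0,0,0]],
  [[0,0,11],[0,0,0]],
  [[0,0,6],[0,0,0]],
  [[0,0,0],[0,0,0]],
  [[0,0,0],[0,0,0]],
])

```text
time_s: 4.15
position: [0.5644, -0.3038, 0.0066]
tcp_rot: [[-0.559, 0.829, 0.002], [0.829, 0.559, -0.001], [-0.002, 0.001, -1.0]]
force: [0.7, 0.1, -0.1]
opening: 0.998
grasp_force: 0.0
```

Request:
drive_tool([
  [[2,0,0],[0,0,0]],
  [[0,0,0],[0,0,0]],
  [[0,0,0],[0,0,0]],
  [[0,0,0],[0,0,0]],
  [[0,0,0],[0,0,0]],
], gripper=0)

```text
time_s: 4.65
position: [0.5625, -0.3014, 0.0058]
tcp_rot: [[-0.559, 0.829, 0.0], [0.829, 0.559, -0.0], [-0.0, 0.0, -1.0]]
force: [-0.5, -0.4, 0.4]
opening: 0.632
grasp_force: 0.0
```

Request:
drive_tool([
  [[0,0,0],[0,0,0]],
  [[0,0,0],[0,0,0]],
  [[0,0,0],[0,0,0]],
  [[0,0,0],[0,0,0]],
  [[0,0,0],[0,0,0]],
])

```text
time_s: 5.15
position: [0.5624, -0.3014, 0.0055]
tcp_rot: [[-0.559, 0.829, -0.0], [0.829, 0.559, -0.0], [0.0, -0.0, -1.0]]
force: [-0.0, -0.2, 0.2]
opening: 0.168
grasp_force: 0.0
```

```bash
python3 - <<'E'
from h import *
s=read_state();print(s['opening'],s['grasp_force'],s['position'])
a=capture('wrist')[...,::-1];b=capture('scene')[230:400,300:540,::-1]
cv2.imwrite('pics/w3.png',np.hstack([a[:300,100:540],cv2.resize(b,(360,300))]))
E
```

```text
0.16766067510605853 0.0 [ 0.5623955  -0.30139483  0.00552425]
```

View pics/w3.png

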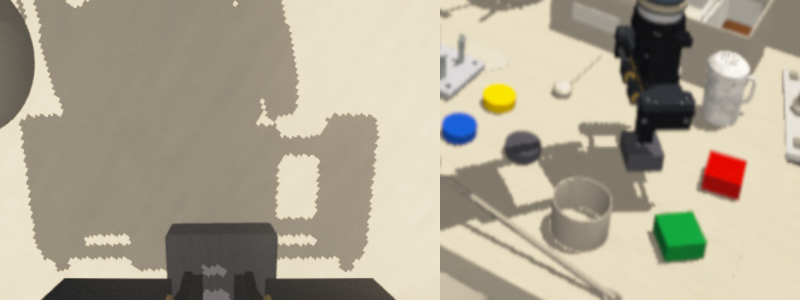

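Request:
drive_tool([
  [[0,0,0],[0,0,0]],
  [[0,0,0],[0,0,0]],
  [[0,0,0],[0,0,0]],
  [[0,0,0],[0,0,0]],
])

```text
time_s: 5.65
position: [0.5624, -0.3014, 0.0056]
tcp_rot: [[-0.559, 0.829, -0.0], [0.829, 0.559, 0.0], [0.0, 0.0, -1.0]]
force: [-0.3, 0.8, -1.0]
opening: 0.005
grasp_force: 0.0
```

```bash
python3 - <<'E'
from h import *
s=read_state();C=cam('wrist',s);print(s['opening'],s['grasp_force'],s['position'],s['force'],proj(C,s['position']))
a=capture('wrist')[...,::-1]
cv2.imwrite('pics/w4.png',cv2.resize(a[200:420,180:460],None,fx=2.7,fy=2.7))
E
```

```text
0.004936953288430293 0.0 [ 0.56237361 -0.30139979  0.00555961] [-0.34618723  0.84555273 -0.98495701] [[319.81832072 269.641207  ]]
```

View pics/w4.png

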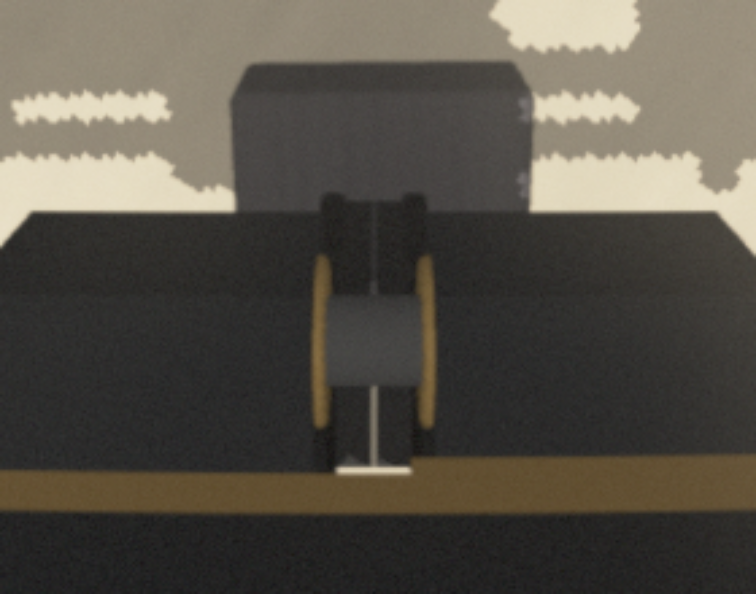

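The shut fingers sit above the block, with the tip edge at crop row 197, which is image row 273. So the tips are higher than the reported TCP suggests. I'll check the camera height against objects both cameras can see.

```bash
python3 - <<'E'
from h import *
s=dict(position=np.array([.53072226,-.24342524,.19248336]),tcp_rot=R.from_matrix([[-0.967,.255,.004],[.255,.967,-.005],[-.006,-.004,-1]]).as_matrix())
W=cam('wrist',s);T=cam('top');iw=cv2.imread('pics/w1.png');it=cv2.imread('pics/top0.png')
def cen(im,lo,hi):
    m=cv2.inRange(cv2.cvtColor(im,cv2.COLOR_BGR2HSV),lo,hi);n,l,st,ce=cv2.connectedComponentsWithStats(m)
    return ce[1+np.argmax(st[1:,4])]
A=[];B=[]
for lo,hi,z in(((105,150,60),(125,255,255),.008),((22,150,90),(32,255,255),.008),((50,120,50),(80,255,255),.026)):
    A.append(ray(W,cen(iw,lo,hi),z)[0]);B.append(ray(T,cen(it,lo,hi),z)[0])
A=np.array(A);B=np.array(B);print(A.round(4),B.round(4),sep='\n')
d=lambda P:[np.linalg.norm(P[i]-P[j]) for i,j in((0,1),(0,2),(1,2))]
print(d(A),d(B))
E
```

```text
[[ 0.4536 -0.0576  0.008 ]
 [ 0.5565 -0.0444  0.008 ]
 [ 0.4346 -0.405   0.026 ]]
[[ 0.458  -0.041   0.008 ]
 [ 0.5574 -0.0553  0.008 ]
 [ 0.4359 -0.4056  0.026 ]]
[np.float64(0.10376585704237846), np.float64(0.3483887609751428), np.float64(0.3809846110808657)] [np.float64(0.10045308266275002), np.float64(0.36573466786558356), np.float64(0.37126583244123673)]
```

```bash
python3 - <<'E'
from h import *
from scipy.optimize import least_squares
s=dict(position=np.array([.53072226,-.24342524,.19248336]),tcp_rot=R.from_matrix([[-0.967,.255,.004],[.255,.967,-.005],[-.006,-.004,-1]]).as_matrix())
iw=cv2.imread('pics/w1.png');it=cv2.imread('pics/top0.png');T=cam('top')
def cen(im,lo,hi,roi):
    x0,y0,x1,y1=roi
    m=cv2.inRange(cv2.cvtColor(im[y0:y1,x0:x1],cv2.COLOR_BGR2HSV),lo,hi);M=cv2.moments(m,True);return np.array([M['m10']/M['m00']+x0,M['m01']/M['m00']+y0])
L=[((100,120,40),(130,255,255),(470,50,535,118),(315,258,343,285),.012),((20,130,60),(36,255,255),(470,155,535,220),(320,222,348,248),.012),((50,100,40),(85,255,255),(95,115,185,200),(448,262,482,295),.02)]
pw=np.array([cen(iw,a,b,r) for a,b,r,_,_ in L]);pt=np.array([cen(it,a,b,r) for a,b,_,r,_ in L])
W=cam('wrist',s);print(pw.round(1),pt.round(1))
A=np.array([ray(W,p,l[4])[0] for p,l in zip(pw,L)]);B=np.array([ray(T,p,l[4])[0] for p,l in zip(pt,L)])
print((A-B).round(4))
def f(v):
    q=dict(position=s['position']+v[:3],tcp_rot=R.from_rotvec([0,0,v[3]]).as_matrix()@s['tcp_rot'])
    return (proj(cam('wrist',q),B)-pw).ravel()
r=least_squares(f,np.zeros(4));print(r.x.round(4),r.fun.round(1))
E
```

```text
[[502.9  84.1]
 [502.1 186.7]
 [138.3 158.8]] [[328.7 270.8]
 [333.8 234.4]
 [464.2 278.1]]
[[-0.0004  0.0009 -0.    ]
 [ 0.0006  0.0007  0.    ]
 [-0.0011  0.0016 -0.    ]]
[ 0.0006 -0.0009  0.0003  0.0032] [ 0.2  0.5 -0.1 -0.6 -0.2  0. ]
```

The reported pose is right to within 1 mm, so the real fingertips lie at least 20 mm behind the reported TCP. I'll touch the block top gently with the shut fingers to measure the offset.

Request:
drive_tool([
  [[0,0,1],[0,0,0]],
  [[0,0,0],[0,0,0]],
])

```text
time_s: 5.9
position: [0.5623, -0.3013, 0.0044]
tcp_rot: [[-0.559, 0.829, -0.0], [0.829, 0.559, 0.0], [0.0, -0.0, -1.0]]
force: [-0.7, -0.9, -0.2]
opening: 0.005
grasp_force: 0.0
```

Request:
drive_tool([
  [[0,0,1],[0,0,0]],
  [[0,0,0],[0,0,0]],
])

```text
time_s: 6.1
position: [0.5623, -0.3013, 0.0034]
tcp_rot: [[-0.559, 0.829, -0.0], [0.829, 0.559, 0.0], [0.0, -0.0, -1.0]]
force: [0.3, -0.2, -0.1]
opening: 0.007
grasp_force: 0.0
```

Request:
drive_tool([
  [[0,0,1],[0,0,0]],
  [[0,0,0],[0,0,0]],
])

```text
time_s: 6.3
position: [0.5623, -0.3013, 0.0024]
tcp_rot: [[-0.559, 0.829, -0.0], [0.829, 0.559, 0.0], [0.0, -0.0, -1.0]]
force: [-0.2, 0.3, 0.7]
opening: 0.003
grasp_force: 0.0
```

Request:
drive_tool([
  [[0,0,1],[0,0,0]],
  [[0,0,0],[0,0,0]],
])

```text
time_s: 6.5
position: [0.5623, -0.3013, 0.0014]
tcp_rot: [[-0.559, 0.829, -0.0], [0.829, 0.559, 0.0], [0.0, -0.0, -1.0]]
force: [0.1, -0.1, 0.4]
opening: 0.007
grasp_force: 0.0
```

Request:
drive_tool([
  [[0,0,1],[0,0,0]],
  [[0,0,0],[0,0,0]],
])

```text
time_s: 6.7
position: [0.5623, -0.3013, 0.0004]
tcp_rot: [[-0.559, 0.829, -0.0], [0.829, 0.559, 0.0], [0.0, -0.0, -1.0]]
force: [-0.0, 0.5, -0.2]
opening: 0.005
grasp_force: 0.0
```

Request:
drive_tool([
  [[0,0,1],[0,0,0]],
  [[0,0,0],[0,0,0]],
])

```text
time_s: 6.9
position: [0.5623, -0.3013, -0.0006]
tcp_rot: [[-0.559, 0.829, -0.0], [0.829, 0.559, 0.0], [0.0, -0.0, -1.0]]
force: [-0.1, 0.0, -0.1]
opening: 0.008
grasp_force: 0.0
```

Request:
drive_tool([
  [[0,0,1],[0,0,0]],
  [[0,0,1],[0,0,0]],
  [[0,0,0],[0,0,0]],
])

```text
time_s: 7.2
position: [0.5623, -0.3013, -0.0026]
tcp_rot: [[-0.559, 0.829, -0.0], [0.829, 0.559, 0.0], [0.0, -0.0, -1.0]]
force: [0.2, 0.4, -0.1]
opening: 0.002
grasp_force: 0.0
```

Request:
drive_tool([
  [[0,0,1],[0,0,0]],
  [[0,0,1],[0,0,0]],
  [[0,0,0],[0,0,0]],
])

```text
time_s: 7.5
position: [0.5625, -0.3014, -0.0036]
tcp_rot: [[-0.559, 0.829, 0.0], [0.829, 0.559, -0.0], [-0.0, -0.0, -1.0]]
force: [-0.5, -0.6, 4.7]
opening: 0.007
grasp_force: 2.5
```

Contact is at reported z ≈ -3.6 mm, so the real tips are 29.6 mm behind the reported TCP. I'll use tip z = reported z + 29.6 mm from here on. Next I'll back off, open and grasp properly.

Request:
drive_tool([
  [[0,0,-8],[0,0,0]],
  [[0,0,0],[0,0,0]],
  [[0,0,0],[0,0,0]],
  [[0,0,0],[0,0,0]],
  [[0,0,0],[0,0,0]],
], gripper=1)

```text
time_s: 8.0
position: [0.5622, -0.3012, 0.0033]
tcp_rot: [[-0.559, 0.829, -0.0], [0.829, 0.559, 0.0], [0.0, -0.0, -1.0]]
force: [0.3, 0.1, -1.0]
opening: 0.37
grasp_force: 0.0
```

Request:
drive_tool([
  [[0,0,0],[0,0,0]],
  [[0,0,0],[0,0,0]],
  [[0,0,0],[0,0,0]],
  [[0,0,0],[0,0,0]],
  [[0,0,0],[0,0,0]],
])

```text
time_s: 8.5
position: [0.5624, -0.3014, 0.0035]
tcp_rot: [[-0.559, 0.829, -0.0], [0.829, 0.559, 0.0], [0.0, -0.0, -1.0]]
force: [-0.3, -0.2, -0.0]
opening: 0.833
grasp_force: 0.0
```

Request:
drive_tool([
  [[0,1,8],[0,0,0]],
  [[0,0,8],[0,0,0]],
  [[0,0,7],[0,0,0]],
  [[0,0,4],[0,0,0]],
  [[0,0,0],[0,0,0]],
])

```text
time_s: 9.0
position: [0.5625, -0.3003, -0.0246]
tcp_rot: [[-0.559, 0.829, -0.002], [0.829, 0.559, 0.001], [0.002, -0.001, -1.0]]
force: [0.6, 0.4, -0.2]
opening: 1.002
grasp_force: 0.0
```

Tips are at about z = 5 mm. Closing.

Request:
drive_tool([
  [[0,0,0],[0,0,0]],
  [[0,0,0],[0,0,0]],
  [[0,0,0],[0,0,0]],
  [[0,0,0],[0,0,0]],
  [[0,0,0],[0,0,0]],
], gripper=0)

```text
time_s: 9.5
position: [0.5636, -0.3009, -0.0232]
tcp_rot: [[-0.559, 0.829, 0.001], [0.829, 0.559, -0.0], [-0.001, 0.0, -1.0]]
force: [-0.3, -0.8, 1.5]
opening: 0.641
grasp_force: 30.0
```

Request:
drive_tool([
  [[0,0,0],[0,0,0]],
  [[0,0,0],[0,0,0]],
  [[0,0,0],[0,0,0]],
])

```text
time_s: 9.8
position: [0.5635, -0.3009, -0.0232]
tcp_rot: [[-0.559, 0.829, 0.001], [0.829, 0.559, -0.0], [-0.001, 0.0, -1.0]]
force: [1.2, 0.8, 1.7]
opening: 0.639
grasp_force: 30.0
```

Request:
drive_tool([
  [[0,0,-20],[0,0,0]],
  [[0,0,-40],[0,0,0]],
  [[0,0,-40],[0,0,0]],
  [[0,0,-30],[0,0,0]],
  [[0,0,0],[0,0,0]],
])

```text
time_s: 10.3
position: [0.5656, -0.3028, 0.1105]
tcp_rot: [[-0.559, 0.829, 0.007], [0.829, 0.559, -0.006], [-0.008, 0.002, -1.0]]
force: [-0.2, -0.9, -4.4]
opening: 0.639
grasp_force: 30.0
```

Request:
drive_tool([
  [[38,26,-8],[0,0,0]],
  [[38,26,-8],[0,0,0]],
  [[38,26,-8],[0,0,0]],
  [[38,26,-8],[0,0,0]],
  [[38,26,-8],[0,0,0]],
])

```text
time_s: 10.8
position: [0.5625, -0.0684, 0.1441]
tcp_rot: [[-0.558, 0.83, -0.005], [0.83, 0.558, 0.002], [0.004, -0.003, -1.0]]
force: [1.2, 1.1, -4.2]
opening: 0.641
grasp_force: 30.0
```

Request:
drive_tool([
  [[38,26,-8],[0,0,0]],
  [[0,0,0],[0,0,0.149]],
  [[0,0,0],[0,0,0.149]],
  [[0,0,0],[0,0,0.149]],
  [[0,0,0],[0,0,0.149]],
])

```text
time_s: 11.3
position: [0.5631, -0.0239, 0.1518]
tcp_rot: [[0.008, 1.0, -0.005], [1.0, -0.008, 0.001], [0.001, -0.005, -1.0]]
force: [0.0, -0.1, -4.4]
opening: 0.638
grasp_force: 30.0
```

Request:
drive_tool([
  [[0,0,0],[0,0,0]],
  [[0,0,0],[0,0,0]],
])

```text
time_s: 11.5
position: [0.5638, -0.0244, 0.1527]
tcp_rot: [[-0.0, 1.0, -0.004], [1.0, 0.0, 0.001], [0.001, -0.004, -1.0]]
force: [0.1, -1.0, -4.1]
opening: 0.639
grasp_force: 30.0
```

```bash
python3 - <<'E'
from h import *
s=read_state();im=capture('wrist')[...,::-1].copy();C=cam('wrist',s);cv2.imwrite('pics/w5.png',im)
print(s['position'],s['tcp_rot'].round(4))
a=np.radians(88.9);u=np.array([np.cos(a),np.sin(a)]);v=np.array([-u[1],u[0]]);c=np.array([.570,.1355])
for x,y in((-125,55),(-125,-55),(125,55),(125,-55)): print(proj(C,[*(c+u*x/1e3+v*y/1e3),.014]).round(0))
E
```

```text
[ 0.56380145 -0.02435788  0.15271129] [[-1.0e-04  1.0e+00 -3.7e-03]
 [ 1.0e+00  1.0e-04  8.0e-04]
 [ 8.0e-04 -3.7e-03 -1.0e+00]]
[[263. 178.]]
[[384. 180.]]
[[ 260. -140.]]
[[ 401. -137.]]
```

View pics/w5.png

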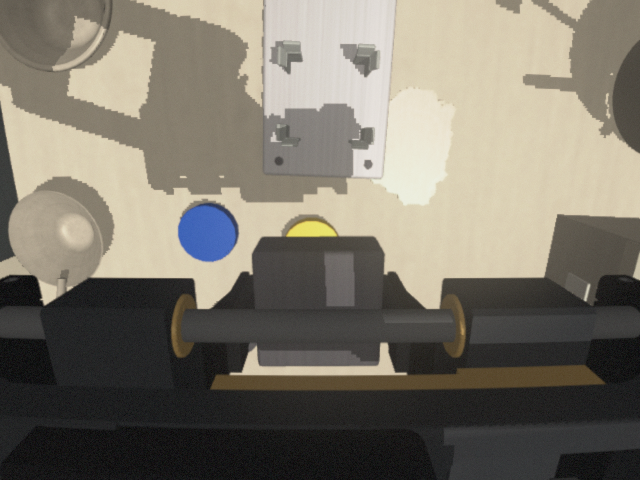

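The picture shows the deck's near edge corners at (263,176) and (384,179), as predicted. The four pocket angles are at about (287,50), (365,55), (287,135) and (365,135), and the block is held square at rows 237–365. I'll fit the deck edges and the block in the hand.

```bash
python3 - <<'E'
from h import *
im=cv2.imread('pics/w5.png');g=cv2.GaussianBlur(im,(3,3),0).max(2).astype(float)
s=read_state();C=cam('wrist',s)
def edge(prof,i0): d=np.abs(np.diff(prof)); k=np.argmax(d); return i0+k+.5
sat=cv2.cvtColor(im,cv2.COLOR_BGR2HSV)[...,1].astype(float)
sat=cv2.GaussianBlur(sat,(5,5),0)
L=[(edge(sat[r,254:274],254),r) for r in range(5,170,5)]
Rr=[(edge(sat[r,376:402],376),r) for r in range(5,172,5)]
B=[(c,edge(sat[168:188,c],168)) for c in range(350,380,3)]+[(c,edge(sat[168:188,c],168)) for c in range(268,276,2)]
for n,q,z in(('L',L,.014),('R',Rr,.014),('B',B,.014)):
    P=ray(C,q,z)[:,:2].astype('f4'); vx,vy,x0,y0=cv2.fitLine(P,cv2.DIST_HUBER,0,1e-4,1e-4).ravel()
    print(n,np.degrees(np.arctan2(vy,vx)).round(2),(x0.round(4),y0.round(4)))
for c in(270,300,310,370): 
    p=g[225:380,c];d=np.diff(p);print(c,[(225+i,round(d[i])) for i in np.argsort(-abs(d))[:7]])
for r in(245,285,340):
    p=g[r,235:405];d=np.diff(p);print(r,[(235+i,round(d[i])) for i in np.argsort(-abs(d))[:5]])
E
```

```text
L 87.91 (np.float32(0.5153), np.float32(0.0806))
R 87.06 (np.float32(0.6241), np.float32(0.0879))
B -2.1 (np.float32(0.5684), np.float32(0.0128))
270 [(np.int64(236), -54), (np.int64(374), -47), (np.int64(235), -46), (np.int64(365), 41), (np.int64(375), -40), (np.int64(366), 38), (np.int64(237), -27)]
300 [(np.int64(236), -61), (np.int64(235), -49), (np.int64(365), 46), (np.int64(375), -41), (np.int64(374), -41), (np.int64(366), 35), (np.int64(237), -30)]
310 [(np.int64(236), -61), (np.int64(235), -48), (np.int64(365), 45), (np.int64(375), -40), (np.int64(374), -40), (np.int64(366), 37), (np.int64(237), -32)]
370 [(np.int64(374), -47), (np.int64(365), 45), (np.int64(235), -44), (np.int64(236), -40), (np.int64(375), -40), (np.int64(364), 29), (np.int64(366), 28)]
245 [(np.int64(256), -47), (np.int64(379), 45), (np.int64(255), -43), (np.int64(235), 38), (np.int64(378), 32)]
285 [(np.int64(402), 50), (np.int64(403), 46), (np.int64(401), 27), (np.int64(354), -14), (np.int64(325), 13)]
340 [(np.int64(343), -2), (np.int64(324), -2), (np.int64(236), 1), (np.int64(239), -1), (np.int64(244), -1)]
```

```bash
python3 - <<'E'
from h import *
s=read_state();C=cam('wrist',s);Rm=s['tcp_rot'];p=s['position']
print(p)
def t(x,y,z): return proj(C,p+Rm@np.array([x,y,z])/1e3)[0].round(1)
zb=-23.2
print('near bottom',t(28,0,zb),'near top',t(28,0,zb-26),'far top',t(-28,0,zb-26),'near-top corners',t(28,-28,zb-26),t(28,28,zb-26),'near-bot',t(28,-28,zb),t(28,28,zb))
print('d/dx',t(29,0,zb)-t(28,0,zb),t(-27,0,zb-26)-t(-28,0,zb-26))
# angle feet/tips check: pocket candidates
u=np.array([np.cos(np.radians(87.8)),np.sin(np.radians(87.8))]);v=np.array([-u[1],u[0]]);c=np.array([.5695,.0779])
im=cv2.imread('pics/w5.png');o=cv2.resize(im[0:200,230:430],None,fx=3,fy=3)
for z,h in((.014,31),(.048,31),(.057,35)):
    for a,b in((h,h),(h,-h),(-h,-h),(-h,h)):
        q=proj(C,[*(c+u*a/1e3+v*b/1e3),z])[0];cv2.circle(o,tuple(((q-[230,0])*3+1).astype(int)),2,(0,0,255) if z<.02 else (0,255,0) if z<.05 else (255,0,0),-1)
cv2.imwrite('pics/ov.png',o)
E
```

```text
[ 0.56413058 -0.02444685  0.15310553]
near bottom [319.2 231.1] near top [319.4 247. ] far top [319.3 364.2] near-top corners [251.6 247. ] [387.2 247. ] near-bot [261.1 231.1] [377.3 231.1]
d/dx [ 0. -2.] [ 0.  -1.9]
```

View pics/ov.png

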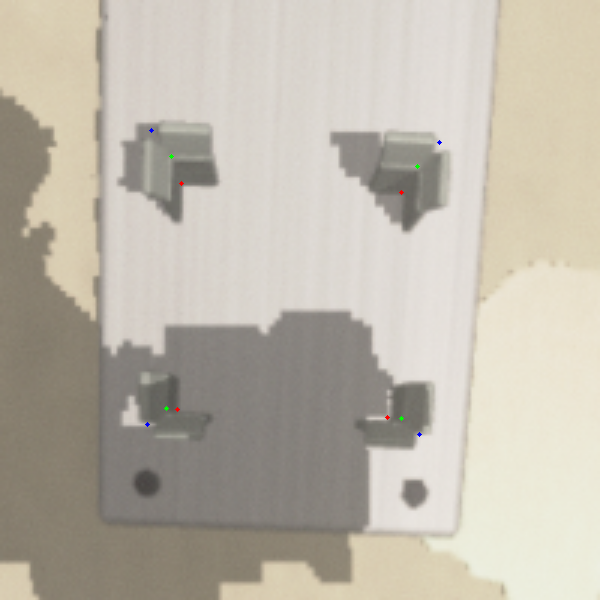

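The projected pocket corners fall on the angles' feet, so the pocket is at (0.5695, 0.0779) with yaw 87.8°. Moving over it.

Request:
drive_tool([
  [[35,2,0],[0,0,0]],
  [[35,2,0],[0,0,0]],
  [[34,2,0],[0,0,0.038]],
  [[0,0,0],[0,0,0]],
  [[0,0,0],[0,0,0]],
])

```text
time_s: 12.05
position: [0.571, 0.08, 0.154]
tcp_rot: [[0.037, 0.999, -0.001], [0.999, -0.037, -0.001], [-0.001, -0.001, -1.0]]
force: [0.8, -0.1, -3.1]
opening: 0.645
grasp_force: 30.0
```

Request:
drive_tool([
  [[0,0,40],[0,0,0]],
  [[0,0,30],[0,0,0]],
  [[0,0,15],[0,0,0]],
  [[0,0,0],[0,0,0]],
  [[0,0,0],[0,0,0]],
])

```text
time_s: 12.55
position: [0.5719, 0.0784, 0.0696]
tcp_rot: [[0.042, 0.999, 0.0], [0.999, -0.042, -0.0], [-0.0, 0.0, -1.0]]
force: [-0.2, 0.3, -3.4]
opening: 0.639
grasp_force: 30.0
```

Request:
drive_tool([
  [[1,-1.7,15],[0,0,0]],
  [[0,0,15],[0,0,0]],
  [[0,0,5],[0,0,0]],
  [[0,0,0],[0,0,0]],
])

```text
time_s: 12.95
position: [0.5703, 0.0801, 0.035]
tcp_rot: [[0.041, 0.999, 0.001], [0.999, -0.041, -0.0], [-0.0, 0.001, -1.0]]
force: [-0.2, 0.3, -4.1]
opening: 0.642
grasp_force: 30.0
```

Request:
drive_tool([
  [[0,0,6],[0,0,0]],
  [[0,0,6],[0,0,0]],
  [[0,0,6],[0,0,0]],
  [[0,0,0],[0,0,0]],
])

```text
time_s: 13.35
position: [0.5691, 0.0805, 0.0157]
tcp_rot: [[0.041, 0.999, -0.002], [0.999, -0.041, 0.0], [-0.0, -0.002, -1.0]]
force: [0.4, -0.2, -2.6]
opening: 0.639
grasp_force: 30.0
```

Request:
drive_tool([
  [[-1,1,6],[0,0,0]],
  [[0,0,6],[0,0,0]],
  [[0,0,5],[0,0,0]],
  [[0,0,0],[0,0,0]],
])

```text
time_s: 13.75
position: [0.57, 0.0795, -0.0014]
tcp_rot: [[0.041, 0.999, -0.002], [0.999, -0.041, 0.0], [0.0, -0.002, -1.0]]
force: [-0.8, 0.5, -3.8]
opening: 0.643
grasp_force: 30.0
```

Request:
drive_tool([
  [[0,0,3],[0,0,0]],
  [[0,0,3],[0,0,0]],
  [[0,0,1],[0,0,0]],
  [[0,0,0],[0,0,0]],
])

```text
time_s: 14.15
position: [0.5707, 0.0795, -0.0076]
tcp_rot: [[0.041, 0.999, -0.0], [0.999, -0.041, -0.0], [-0.0, -0.0, -1.0]]
force: [-0.2, 0.9, -4.4]
opening: 0.641
grasp_force: 30.0
```

Request:
drive_tool([
  [[0,0,1.5],[0,0,0]],
  [[0,0,0.7],[0,0,0]],
  [[0,0,0],[0,0,0]],
])

```text
time_s: 14.45
position: [0.571, 0.0795, -0.0092]
tcp_rot: [[0.041, 0.999, 0.001], [0.999, -0.041, -0.0], [0.0, 0.001, -1.0]]
force: [-0.4, 0.4, -0.6]
opening: 0.638
grasp_force: 30.0
```

Request:
drive_tool([
  [[0,0,0],[0,0,0]],
  [[0,0,0],[0,0,0]],
  [[0,0,0],[0,0,0]],
  [[0,0,0],[0,0,0]],
  [[0,0,0],[0,0,0]],
], gripper=1)

```text
time_s: 14.95
position: [0.5709, 0.0794, -0.0096]
tcp_rot: [[0.041, 0.999, 0.0], [0.999, -0.041, -0.0], [0.0, 0.0, -1.0]]
force: [-0.6, -0.4, -0.9]
opening: 0.968
grasp_force: 0.0
```

Request:
drive_tool([
  [[0,0,-20],[0,0,0]],
  [[0,0,-40],[0,0,0]],
  [[0,0,-50],[0,0,0]],
  [[0,0,-50],[0,0,0]],
  [[0,0,0],[0,0,0]],
])

```text
time_s: 15.45
position: [0.5764, 0.0794, 0.1576]
tcp_rot: [[0.041, 0.999, 0.016], [0.999, -0.041, -0.001], [-0.0, 0.016, -1.0]]
force: [0.6, 0.4, -0.4]
opening: 0.998
grasp_force: 0.0
```

Request:
drive_tool([
  [[-45,-18.5,0],[0,0,0]],
  [[-45,-18.5,0],[0,0,0]],
  [[-45,-18.5,0],[0,0,0]],
  [[-45,-18.5,0],[0,0,0]],
  [[-46,-18.5,0],[0,0,0]],
])

```text
time_s: 15.95
position: [0.4678, -0.1437, 0.1499]
tcp_rot: [[0.04, 0.999, -0.001], [0.999, -0.04, 0.0], [0.0, -0.001, -1.0]]
force: [1.6, -0.5, 0.3]
opening: 1.002
grasp_force: 0.0
```

Request:
drive_tool([
  [[0,0,0],[0,0,0]],
  [[0,0,0],[0,0,0]],
])

```text
time_s: 16.15
position: [0.4684, -0.1434, 0.1499]
tcp_rot: [[0.045, 0.999, -0.001], [0.999, -0.045, 0.001], [0.001, -0.001, -1.0]]
force: [0.0, 0.3, 0.2]
opening: 0.999
grasp_force: 0.0
```

```bash
python3 - <<'E'
from h import *
s=read_state();im=capture('wrist')[...,::-1].copy();C=cam('wrist',s);cv2.imwrite('pics/w6.png',im)
p=s['position'];print(p,s['tcp_rot'].round(4),proj(C,[.4743,-.1427,.016]))
for t in(70,80,90,100,115):
    k,st,P,q=face(im,C,(.4743,-.1427),.016,thr=t)
    (cx,cy),r=cv2.minEnclosingCircle(P);e=cv2.fitEllipse(P)
    print(t,k,st,(cx,cy),r,e[0],e[1],(s['tcp_rot'][:2,:2].T@(np.array(e[0])-p[:2])*1e3).round(1))
b=capture('top')[195:270,205:325,::-1];cv2.imwrite('pics/chk.png',np.hstack([cv2.resize(b,(480,300)),cv2.resize(im[60:360,180:460],(280,300))]))
E
```

```text
[ 0.46841021 -0.14343566  0.14992294] [[ 4.46e-02  9.99e-01 -6.00e-04]
 [ 9.99e-01 -4.46e-02  9.00e-04]
 [ 9.00e-04 -7.00e-04 -1.00e+00]] [[325.07796384 216.51156483]]
70 0 [     0      0    640    480 196490] (0.5003103017807007, -0.16722239553928375) 0.3588038980960846 (0.5041462779045105, -0.13240492343902588) (0.3944844603538513, 0.6526452302932739) [12.6 35.2]
80 0 [     0      0    640    480 185846] (0.46353402733802795, -0.12634003162384033) 0.32763591408729553 (0.4917457401752472, -0.09827952086925507) (0.31427857279777527, 0.6641182899475098) [46.2 21.3]
90 0 [     0      0    640    480 178830] (0.46325841546058655, -0.12559810280799866) 0.3275121748447418 (0.48466745018959045, -0.09256625920534134) (0.29960933327674866, 0.6695051193237305) [51.5 14. ]
100 0 [     0      0    640    480 174255] (0.46325841546058655, -0.12559810280799866) 0.3275121748447418 (0.4882233142852783, -0.09358589351177216) (0.3005615770816803, 0.6627553701400757) [50.7 17.6]
115 10 [ 296  186   60   60 2831] (0.47522521018981934, -0.14249564707279205) 0.028613051399588585 (0.4751448631286621, -0.14258146286010742) (0.0536145344376564, 0.0561685748398304) [1.2 6.7]
```

View pics/chk.png

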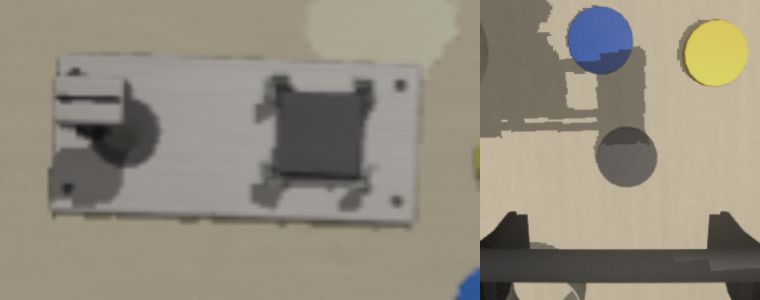

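The left half shows the block seated square in the pocket at (320,135), and the right half shows the disc free at (626,157). Descending on the disc.

Request:
drive_tool([
  [[1.2,6.7,40],[0,0,0]],
  [[0,0,40],[0,0,0]],
  [[0,0,40],[0,0,0]],
  [[0,0,25],[0,0,0]],
  [[0,0,0],[0,0,0]],
])

```text
time_s: 16.75
position: [0.4739, -0.1385, 0.0023]
tcp_rot: [[0.038, 0.999, -0.007], [0.999, -0.038, 0.004], [0.004, -0.007, -1.0]]
force: [-0.6, 0.2, 0.4]
opening: 1.001
grasp_force: 0.0
```

Request:
drive_tool([
  [[0,0,10],[0,0,0]],
  [[0,0,0],[0,0,0]],
])

```text
time_s: 16.95
position: [0.4765, -0.141, -0.0045]
tcp_rot: [[0.039, 0.999, 0.001], [0.999, -0.039, -0.0], [-0.0, 0.001, -1.0]]
force: [-0.6, -0.5, 0.5]
opening: 1.004
grasp_force: 0.0
```

Request:
drive_tool([
  [[-1.6,-1.4,8],[0,0,0]],
  [[0,0,8],[0,0,0]],
  [[0,0,4],[0,0,0]],
  [[0,0,0],[0,0,0]],
  [[0,0,0],[0,0,0]],
])

```text
time_s: 17.45
position: [0.4743, -0.1433, -0.0247]
tcp_rot: [[0.041, 0.999, -0.0], [0.999, -0.041, 0.0], [0.0, -0.0, -1.0]]
force: [0.3, -0.2, 0.5]
opening: 1.0
grasp_force: 0.0
```

Request:
drive_tool([
  [[0.7,0.7,0.5],[0,0,0]],
  [[0,0,0],[0,0,0]],
  [[0,0,0],[0,0,0]],
  [[0,0,0],[0,0,0]],
  [[0,0,0],[0,0,0]],
], gripper=0)

```text
time_s: 17.95
position: [0.4754, -0.1426, -0.0251]
tcp_rot: [[0.041, 0.999, 0.001], [0.999, -0.041, -0.0], [-0.0, 0.001, -1.0]]
force: [1.6, -0.1, 0.3]
opening: 0.634
grasp_force: 30.4
```

Request:
drive_tool([
  [[0,0,0],[0,0,0]],
  [[0,0,0],[0,0,0]],
])

```text
time_s: 18.15
position: [0.4754, -0.1426, -0.0251]
tcp_rot: [[0.041, 0.999, 0.001], [0.999, -0.041, -0.0], [-0.0, 0.001, -1.0]]
force: [0.6, -0.4, -0.1]
opening: 0.633
grasp_force: 30.0
```

Request:
drive_tool([
  [[0,0,-20],[0,0,0]],
  [[0,0,-40],[0,0,0]],
  [[0,0,-50],[0,0,0]],
  [[0,0,-50],[0,0,0]],
  [[0,0,-10],[0,0,0]],
])

```text
time_s: 18.65
position: [0.4779, -0.1439, 0.1496]
tcp_rot: [[0.041, 0.999, 0.009], [0.999, -0.041, -0.005], [-0.005, 0.009, -1.0]]
force: [1.5, 0.1, -2.5]
opening: 0.629
grasp_force: 30.0
```

Request:
drive_tool([
  [[45,16.6,0],[0,0,0]],
  [[45,16.6,0],[0,0,0]],
  [[45,16.6,0],[0,0,0]],
  [[45,16.6,0],[0,0,0]],
  [[45,16.6,0],[0,0,0]],
])

```text
time_s: 19.15
position: [0.5662, 0.0807, 0.1431]
tcp_rot: [[0.041, 0.999, -0.004], [0.999, -0.041, -0.0], [-0.0, -0.004, -1.0]]
force: [0.8, -0.6, -2.4]
opening: 0.634
grasp_force: 30.0
```

Request:
drive_tool([
  [[0,0,20],[0,0,0]],
  [[0,0,20],[0,0,0]],
  [[0,0,0],[0,0,0]],
  [[0,0,0],[0,0,0]],
])

```text
time_s: 19.55
position: [0.5659, 0.0789, 0.1036]
tcp_rot: [[0.041, 0.999, -0.004], [0.999, -0.041, 0.0], [0.0, -0.004, -1.0]]
force: [0.2, -0.8, -3.0]
opening: 0.632
grasp_force: 30.0
```

```bash
python3 - <<'E'
from h import *
s=read_state();im=capture('wrist')[...,::-1].copy();C=cam('wrist',s);cv2.imwrite('pics/w7.png',im);Rm=s['tcp_rot'];p=s['position']
def t(x,y,z): return proj(C,p+Rm@np.array([x,y,z])/1e3)[0].round(1)
print(p,Rm.round(3),'near bot',t(28,0,-25.1),'near top',t(28,0,-41.1),'far top',t(-28,0,-41.1))
g=cv2.GaussianBlur(im,(3,3),0).max(2).astype(float)
for c in(310,318,326):
    d=np.diff(g[215:400,c]);print(c,[(215+int(i),round(d[i])) for i in np.argsort(-abs(d))[:10]])
E
```

```text
[0.56592045 0.07885249 0.10355714] [[ 0.041  0.999 -0.004]
 [ 0.999 -0.041  0.   ]
 [ 0.    -0.004 -1.   ]] near bot [319.1 232.1] near top [319.2 241.5] far top [319.2 354. ]
310 [(375, -47), (355, 45), (354, 44), (374, -44), (376, -23), (356, 19), (353, 16), (373, -16), (389, -15), (390, -14)]
318 [(375, -47), (355, 47), (374, -43), (356, 34), (354, 30), (376, -23), (389, -16), (373, -16), (390, -14), (259, 12)]
326 [(375, -47), (355, 46), (374, -44), (354, 39), (356, 25), (376, -22), (373, -16), (389, -15), (246, 14), (247, 14)]
```

Request:
drive_tool([
  [[0,4.3,20],[0,0,0]],
  [[0,0,25],[0,0,0]],
  [[0,0,18],[0,0,0]],
  [[0,0,0],[0,0,0]],
  [[0,0,0],[0,0,0]],
])

```text
time_s: 20.1
position: [0.5722, 0.0783, 0.0427]
tcp_rot: [[0.042, 0.999, 0.001], [0.999, -0.042, -0.0], [-0.0, 0.001, -1.0]]
force: [0.7, 0.8, -1.2]
opening: 0.635
grasp_force: 30.0
```

Request:
drive_tool([
  [[0.4,-2,4],[0,0,0]],
  [[0,0,5],[0,0,0]],
  [[0,0,5],[0,0,0]],
  [[0,0,0],[0,0,0]],
  [[0,0,0],[0,0,0]],
])

```text
time_s: 20.6
position: [0.5695, 0.0792, 0.0278]
tcp_rot: [[0.041, 0.999, -0.0], [0.999, -0.041, 0.0], [-0.0, -0.0, -1.0]]
force: [0.9, -0.2, -2.3]
opening: 0.633
grasp_force: 30.0
```

Request:
drive_tool([
  [[0,0,4],[0,0,0]],
  [[0,0,4],[0,0,0]],
  [[0,0,3],[0,0,0]],
  [[0,0,0],[0,0,0]],
])

```text
time_s: 21.0
position: [0.5691, 0.0792, 0.0162]
tcp_rot: [[0.041, 0.999, -0.001], [0.999, -0.041, 0.0], [-0.0, -0.001, -1.0]]
force: [0.4, -0.1, -2.9]
opening: 0.633
grasp_force: 30.0
```

Request:
drive_tool([
  [[0,0.8,0.8],[0,0,0]],
  [[0,0,0.7],[0,0,0]],
  [[0,0,0],[0,0,0]],
])

```text
time_s: 21.3
position: [0.5704, 0.0792, 0.0153]
tcp_rot: [[0.041, 0.999, 0.0], [0.999, -0.041, -0.0], [-0.0, 0.0, -1.0]]
force: [0.1, 0.8, -2.7]
opening: 0.634
grasp_force: 30.0
```

Request:
drive_tool([
  [[0,0,0.7],[0,0,0]],
  [[0,0,0],[0,0,0]],
])

```text
time_s: 21.5
position: [0.5705, 0.0791, 0.015]
tcp_rot: [[0.041, 0.999, 0.0], [0.999, -0.041, -0.0], [-0.0, 0.0, -1.0]]
force: [-0.7, 0.3, -0.1]
opening: 0.632
grasp_force: 30.0
```

The disc has touched down. Releasing, rising, and moving toward the mast.

Request:
drive_tool([
  [[0,0,0],[0,0,0]],
  [[0,0,0],[0,0,0]],
  [[0,0,0],[0,0,0]],
  [[0,0,0],[0,0,0]],
  [[0,0,0],[0,0,0]],
], gripper=1)

```text
time_s: 22.0
position: [0.5704, 0.0791, 0.0147]
tcp_rot: [[0.041, 0.999, 0.0], [0.999, -0.041, -0.0], [-0.0, 0.0, -1.0]]
force: [0.1, -0.5, -0.4]
opening: 0.965
grasp_force: 0.0
```

Request:
drive_tool([
  [[0,0,-20],[0,0,0]],
  [[0,0,-50],[0,0,0]],
  [[0,0,-50],[0,0,0]],
  [[0,0,-40],[0,0,0]],
  [[0,0,0],[0,0,0]],
])

```text
time_s: 22.5
position: [0.5751, 0.0791, 0.1811]
tcp_rot: [[0.041, 0.999, 0.014], [0.999, -0.041, -0.001], [-0.0, 0.014, -1.0]]
force: [0.5, -0.6, 0.4]
opening: 0.996
grasp_force: 0.0
```

Request:
drive_tool([
  [[35,0,0],[0,0,0]],
  [[35,0,0],[0,0,0]],
  [[20,0,0],[0,0,0]],
  [[0,0,0],[0,0,0]],
  [[0,0,0],[0,0,0]],
])

```text
time_s: 23.0
position: [0.5734, 0.169, 0.1738]
tcp_rot: [[0.04, 0.999, -0.002], [0.999, -0.04, -0.001], [-0.001, -0.002, -1.0]]
force: [-0.2, -0.0, -0.2]
opening: 1.003
grasp_force: 0.0
```

```bash
python3 - <<'E'
from h import *
s=read_state();im=capture('wrist')[...,::-1].copy();C=cam('wrist',s);cv2.imwrite('pics/w8.png',im)
print(s['position'],s['tcp_rot'].round(4))
u=np.array([np.cos(np.radians(87.8)),np.sin(np.radians(87.8))]);v=np.array([-u[1],u[0]]);c=np.array([.5747,.2128])
P=[proj(C,[*(c+u*a/1e3+v*b/1e3),z])[0] for z in(.15,) for a,b in((22,15),(22,-15),(-22,-15),(-22,15))];print(np.round(P))
q=np.mean(P,0);x0,y0=(q-[75,55]).astype(int);x0=max(x0,0);y0=max(y0,0);o=cv2.resize(im[y0:y0+110,x0:x0+150],(600,440),interpolation=cv2.INTER_NEAREST)
for p in P: cv2.circle(o,tuple(((p-[x0,y0])*4+2).astype(int)),2,(0,0,255),-1)
t=cv2.resize(capture('top')[205:260,212:315,::-1],(200,107)); o2=np.zeros((440,800,3),'uint8');o2[:,:600]=o;o2[:107,600:]=t
w=im[200:420,200:420];o2[120:320,600:]=cv2.resize(w,(200,200))
cv2.imwrite('pics/head.png',o2);print(x0,y0)
E
```

```text
[0.573352   0.1689578  0.17375123] [[ 3.970e-02  9.992e-01 -1.600e-03]
 [ 9.992e-01 -3.970e-02 -9.000e-04]
 [-9.000e-04 -1.600e-03 -1.000e+00]]
[[292. 147.]
 [344. 147.]
 [343. 221.]
 [294. 221.]]
243 129
```

View pics/head.png

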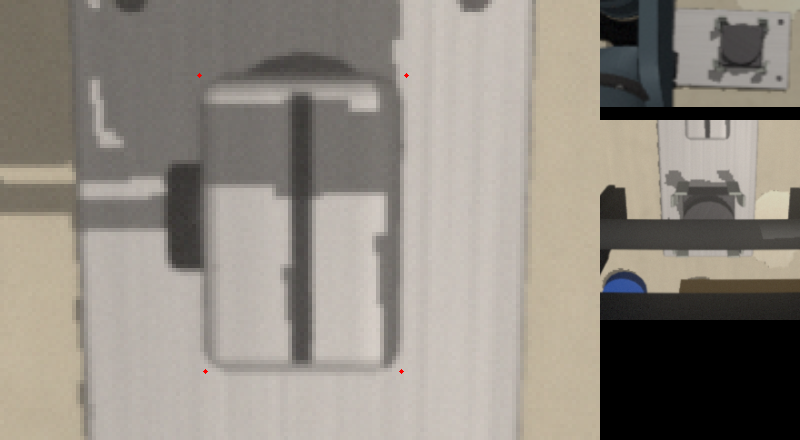

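The head outline is at crop x 204–400, y 78–370, within 1 mm of the prediction. The button is on the left (tool -y) and the disc is seated in the pocket, as the inset shows. Moving over the head.

Request:
drive_tool([
  [[25,0,0],[0,0,0]],
  [[20,-0.4,0],[0,0,0]],
  [[0,0,25],[0,0,0]],
  [[0,0,15],[0,0,0]],
  [[0,0,0],[0,0,0]],
])

```text
time_s: 23.6
position: [0.5736, 0.2125, 0.1322]
tcp_rot: [[0.042, 0.999, -0.006], [0.999, -0.042, -0.001], [-0.002, -0.006, -1.0]]
force: [-0.2, -0.2, -0.0]
opening: 0.998
grasp_force: 0.0
```

Request:
drive_tool([
  [[0,0,0],[0,0,0]],
  [[0,0,0],[0,0,0]],
])

```text
time_s: 23.8
position: [0.5765, 0.2135, 0.1356]
tcp_rot: [[0.042, 0.999, 0.002], [0.999, -0.042, 0.0], [0.0, 0.002, -1.0]]
force: [-0.2, 0.2, -0.1]
opening: 1.0
grasp_force: 0.0
```

Request:
drive_tool([
  [[0.3,-1.5,15],[0,0,0]],
  [[0,0,15],[0,0,0]],
  [[0,0,12],[0,0,0]],
  [[0,0,8],[0,0,0]],
  [[0,0,0],[0,0,0]],
])

```text
time_s: 24.3
position: [0.5735, 0.2142, 0.0838]
tcp_rot: [[0.041, 0.999, -0.002], [0.999, -0.041, -0.0], [-0.0, -0.002, -1.0]]
force: [0.2, -0.5, -0.1]
opening: 1.001
grasp_force: 0.0
```

Request:
drive_tool([
  [[0,0,0],[0,0,0]],
  [[0,0,0],[0,0,0]],
])

```text
time_s: 24.5
position: [0.5747, 0.2145, 0.0854]
tcp_rot: [[0.041, 0.999, 0.001], [0.999, -0.041, 0.0], [0.0, 0.001, -1.0]]
force: [0.1, -0.4, -0.2]
opening: 0.997
grasp_force: 0.0
```

Right on target. Closing on the head.

Request:
drive_tool([
  [[0,0,0],[0,0,0]],
  [[0,0,0],[0,0,0]],
  [[0,0,0],[0,0,0]],
  [[0,0,0],[0,0,0]],
  [[0,0,0],[0,0,0]],
], gripper=0)

```text
time_s: 25.0
position: [0.574, 0.2144, 0.0847]
tcp_rot: [[0.041, 0.999, 0.0], [0.999, -0.041, -0.0], [-0.0, 0.0, -1.0]]
force: [-0.6, 0.3, -0.8]
opening: 0.631
grasp_force: 0.0
```

Request:
drive_tool([
  [[0,0,0],[0,0,0]],
  [[0,0,0],[0,0,0]],
  [[0,0,0],[0,0,0]],
  [[0,0,0],[0,0,0]],
  [[0,0,0],[0,0,0]],
])

```text
time_s: 25.5
position: [0.5747, 0.2144, 0.0846]
tcp_rot: [[0.041, 0.999, 0.001], [0.999, -0.041, 0.0], [0.0, 0.001, -1.0]]
force: [3.1, 0.7, -1.3]
opening: 0.351
grasp_force: 30.0
```

The button is in (30.5 mm opening, 30 N grip). Pulling up gently.

Request:
drive_tool([
  [[0,0,-4],[0,0,0]],
  [[0,0,-6],[0,0,0]],
  [[0,0,-6],[0,0,0]],
  [[0,0,-6],[0,0,0]],
  [[0,0,-6],[0,0,0]],
])

```text
time_s: 26.0
position: [0.5747, 0.2144, 0.1135]
tcp_rot: [[0.041, 0.999, 0.002], [0.999, -0.041, 0.0], [0.0, 0.002, -1.0]]
force: [3.9, 0.2, -3.2]
opening: 0.349
grasp_force: 30.0
```

Request:
drive_tool([
  [[0,0,-6],[0,0,0]],
  [[0,0,-6],[0,0,0]],
  [[0,0,-6],[0,0,0]],
  [[0,0,-6],[0,0,0]],
  [[0,0,-6],[0,0,0]],
])

```text
time_s: 26.5
position: [0.5746, 0.2144, 0.1434]
tcp_rot: [[0.041, 0.999, 0.001], [0.999, -0.041, 0.0], [0.0, 0.001, -1.0]]
force: [5.0, 0.3, -4.0]
opening: 0.344
grasp_force: 30.0
```

Request:
drive_tool([
  [[0,0.6,-6],[0,0,0]],
  [[0,0,-6],[0,0,0]],
  [[0,0,-6],[0,0,0]],
  [[0,0,-6],[0,0,0]],
  [[0,0,-6],[0,0,0]],
])

```text
time_s: 27.0
position: [0.5746, 0.2144, 0.1731]
tcp_rot: [[0.041, 0.999, 0.0], [0.999, -0.041, -0.0], [-0.0, 0.0, -1.0]]
force: [5.2, -0.1, -4.2]
opening: 0.35
grasp_force: 30.0
```

Request:
drive_tool([
  [[0,0,-6],[0,0,0]],
  [[0,0,-6],[0,0,0]],
  [[0,0,-6],[0,0,0]],
  [[0,0,-6],[0,0,0]],
  [[0,0,-6],[0,0,0]],
])

```text
time_s: 27.5
position: [0.5745, 0.2144, 0.2031]
tcp_rot: [[0.041, 0.999, -0.0], [0.999, -0.041, -0.0], [-0.0, -0.0, -1.0]]
force: [4.3, 1.3, -3.5]
opening: 0.351
grasp_force: 30.0
```

Request:
drive_tool([
  [[0,0,-6],[0,0,0]],
  [[0,0,-6],[0,0,0]],
  [[0,0,-5],[0,0,0]],
  [[0,0,-2],[0,0,0]],
  [[0,0,0],[0,0,0]],
])

```text
time_s: 28.0
position: [0.5746, 0.2144, 0.2221]
tcp_rot: [[0.041, 0.999, 0.0], [0.999, -0.041, -0.0], [-0.0, 0.0, -1.0]]
force: [3.5, -0.6, -1.4]
opening: 0.348
grasp_force: 30.0
```

Request:
drive_tool([
  [[0,0,-1],[0,0,0]],
  [[0,0,0],[0,0,0]],
])

```text
time_s: 28.2
position: [0.5745, 0.2144, 0.2226]
tcp_rot: [[0.041, 0.999, -0.0], [0.999, -0.041, -0.0], [-0.0, -0.0, -1.0]]
force: [2.7, 0.2, -1.0]
opening: 0.351
grasp_force: 30.0
```

Request:
drive_tool([
  [[0,0,-1],[0,0,0]],
  [[0,0,0],[0,0,0]],
])

```text
time_s: 28.4
position: [0.5745, 0.2144, 0.2236]
tcp_rot: [[0.041, 0.999, -0.0], [0.999, -0.041, -0.0], [-0.0, -0.0, -1.0]]
force: [4.0, -0.5, -3.3]
opening: 0.352
grasp_force: 30.0
```

Request:
drive_tool([
  [[0,0,-1],[0,0,0]],
  [[0,0,0],[0,0,0]],
])

```text
time_s: 28.6
position: [0.5745, 0.2144, 0.2246]
tcp_rot: [[0.041, 0.999, -0.0], [0.999, -0.041, -0.0], [-0.0, -0.0, -1.0]]
force: [3.9, -0.4, -4.0]
opening: 0.349
grasp_force: 30.0
```

Request:
drive_tool([
  [[0,0,-1],[0,0,0]],
  [[0,0,0],[0,0,0]],
])

```text
time_s: 28.8
position: [0.5741, 0.2144, 0.2247]
tcp_rot: [[0.041, 0.999, -0.002], [0.999, -0.041, -0.0], [-0.0, -0.002, -1.0]]
force: [5.0, -0.3, -8.3]
opening: 0.349
grasp_force: 30.0
```

Request:
drive_tool([
  [[0,0,0],[0,0,0]],
  [[0,0,0],[0,0,0]],
  [[0,0,0],[0,0,0]],
  [[0,0,0],[0,0,0]],
  [[0,0,0],[0,0,0]],
])

```text
time_s: 29.3
position: [0.5738, 0.2144, 0.2248]
tcp_rot: [[0.041, 0.999, -0.002], [0.999, -0.041, -0.0], [-0.0, -0.002, -1.0]]
force: [3.2, 0.1, -12.0]
opening: 0.352
grasp_force: 30.0
```

Steady at the upper stop: 140 mm of travel with a 12 N upward pull, well below the stand's weight. Handing in.

```bash
python3 -c "
from rig import *
print(hand_in())"
```

```text
the job is handed in; nothing more can be done
None
```

The job is handed in at about 29 s: the block and then the disc are seated in the pocket, and the arm is holding the mast at its upper stop with the button pushed in; no verdict was returned.

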